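Lift the blue ship hull with the tongs

TASK

Take the spring tongs from their grey rest, part-squeezed so that their jaws stay open, close the jaws on the sides of the small blue ship hull where it stands in its cradle, and lift it out upright until its keel is at least 10 cm above the bench. Touch the hull with nothing but the tongs, leave the red hull, the glass bottle, the tape roll and the white carton where they are, and finish while still holding the blue hull up, still, in the squeezed tongs.

Things in the scene. Friction and masses are not known exactly. Their poses are not given: they have to be found in the camera images.
- tongs: Spring tongs 210 mm long, 90 g, lying level; two steel arms side by side. Origin midway between the two orange grip pads, at mid-height; x to the jaws, y to the left arm, z up. Dark hinge block 88 mm behind, black rubber jaws 100 mm ahead. Grip pads: 38 mm long, 18 mm high, outer faces 56 mm apart when free (arms at most 62 mm wide over all). Grip across y, fingers at the origin.
- tongs_left: Left (+y) arm. Origin on its hinge, 85 mm behind and 10 mm left of the tongs' origin; z up. Turns 0 (free) to 0.12 rad inward; both arms move together, mirrored. Gap between the jaws: 52 mm free, less 2.2 mm per mm that the grip pads are squeezed: about 39 mm at grip width 50 mm; the jaws meet the 20 mm wide hull at grip width about 41 mm.
- tongs_right: Right (-y) arm, mirror image; hinge 85 mm behind and 10 mm right of the tongs' origin. Spring: pushes each grip pad outward with 6 N when free, 7 N at grip width 50 mm, 9 N at 41 mm, so the tongs can be carried part-squeezed at 46 to 53 mm; force beyond 9 N presses the jaws on the hull. Fully squeezed, the jaws stop 8 mm apart.
- jaw_left (a point): Centre of the left jaw's inner rubber face. The rubber jaws are 26 mm long, 14 mm high, 5 mm thick.
- jaw_right (a point): Centre of the right jaw's inner rubber face.
- tongs_jaws (a point): Point midway between the two jaws, 100 mm ahead of the tongs' origin and at its height; axes as the tongs'.
- rest: Grey rest, fixed: base 200 x 70 x 12 mm, two cross bars, at x = -85 mm (22 thick, top 40 above the bench, under the hinge block) and x = +55 mm (16 thick, 86 wide, top 44, under the arms); free for the fingers between them. Origin on the bench; the tongs start with their origin 49 mm straight above it, same yaw.
- hull_blue: Blue ship hull, white stripe, light deck, two mast stubs; 20 to 35 g, 78 mm long. Origin: underside of its keel, amidships; x to the bow, roughly away from the robot, z up. Keel 8 mm wide, 0 to 6 mm up; body 6 to 22 mm up, flat sides 20 mm apart over x = -22 to 22; masts reach 52 mm up. Centre of mass near x = 0. Stands loose in its cradle, keel 35 mm above the bench.
- hull_blue_mid (a point): Middle of the blue hull, 14 mm above its keel's underside: where the jaws should grip. Axes as the hull's.
- cradle_blue: Wooden cradle of the blue hull, fixed: base 75 x 50 x 8 mm, two supports 24 mm wide, 8 mm thick at x = +22 and -22 mm, with cheeks beside the keel (2 mm play each side) up to 39.5 mm above the bench; free for the jaws beside and between them. Origin on the bench, yaw as the hull. The blue and red cradles may swap places.
- hull_red: Red hull, otherwise like the blue one, in the other cradle; not to be disturbed. Origin: underside of its keel.
- bottle: Clear glass bottle standing upright, 74 mm across, 150 mm high. Origin: centre of its underside.
- tape: Roll of brown tape lying flat, 90 mm across, 24 mm high. Origin: centre of its underside.
- carton: Small white carton, 45 x 60 x 22 mm. Origin: centre of its underside.

How it is judged (in metres and radians):
On the way, in this order (a step that is already met when the one before it is completed fails the run):
1. the tongs are lifted clear of their rest by the gripper, jaws open, the blue hull still in its cradle (height (world z) of tongs above 0.065 m and contact force between the fingers and tongs above 1 N and contact force between tongs and rest below 0.05 N and distance between jaw_left and jaw_right above 0.024 m and distance of hull_blue from where it was at the start of the episode below 0.01 m), for 0.2 s.
2. both jaws press on the blue hull while it stands in its cradle (contact force between each of tongs_left, tongs_right and hull_blue above 0.4 N and z of hull_blue in the frame of cradle_blue below 0.045 m and horizontal distance between hull_blue and cradle_blue below 0.015 m), for 0.2 s.
At the end, for the whole second after the job is handed in: Blue keel at least 97 mm above the bench, hull within 20 degrees of upright and under 30 mm/s; both jaws press on it (over 0.4 N) within 30 mm of its middle; fingers squeeze the tongs (over 2 N); arm and fingers off the hull; tongs off the rest; red hull within 15 mm of its start (height (world z) of hull_blue above 0.097 m and contact force between each of tongs_left, tongs_right and hull_blue above 0.4 N and contact force between the fingers and tongs above 2 N and distance between hull_blue_mid and tongs_jaws below 0.03 m and angle between hull_blue's own z axis and vertical below 0.35 rad and linear speed of hull_blue below 0.03 m/s and contact force between each of the arm, the fingers and hull_blue below 0.1 N and contact force between tongs and rest below 0.05 N and distance of hull_red from where it was at the start of the episode below 0.015 m); the arm keeps its last pose, push and grip.
It fails at once if the arm or its fingers touch the blue hull (contact force between any of the arm, the fingers and hull_blue above 0.3 N).
It fails at once if the red hull is disturbed (moved over 15 mm) (distance of hull_red from where it was at the start of the episode above 0.015 m).
It fails at once if the bottle, tape roll or carton is disturbed (moved over 20 mm) (distance of any of bottle, tape, carton from where it was at the start of the episode above 0.02 m).
It also fails if it takes over 43 s, if anything falls off the work surface, if the arm or the gripper's body presses on something with over 40 N, if the wrist force passes 120 N, or if a joint passes its speed limit or range.

ROBOT

A 6-joint arm with a two-finger parallel gripper is mounted at the origin on the work surface. World frame = base frame: x ahead of the robot, y to its left, z up, the work surface at z = 0. Lengths are in mm, angles in degrees, forces in N, time in s.
With the tool pointing down it reaches from about 275 to 875 mm from the base axis. Payload 12.5 kg.
Tool frame: the origin (TCP) lies on the mounting face of the last link; the fingertips stand 173 mm ahead of it and the grasp point (between the pads) lies 155 mm ahead of it; z points along the fingers, y is the line along which they close (so a half turn about z gives the same grasp; the last joint's range is limited). The gripper opens to 85 mm and grips with 20 to 120 N. Pads are 22 mm wide; open, the fingers measure 114 mm over their backs; the gripper's body (76 mm by 85 mm) begins 54 mm behind the grasp point. The pads swing forward as they close: fully open they stand 13 mm farther back than shut.
Start: joints at [-70.909, 20.094, 94.641, -0, 65.266, -4.847], TCP at [223.18, -502.669, 404.69] pointing down, gripper open.
Joint ranges: [-157.81, 157.81], [-45, 120.19], [0.68, 151.7], [-89.99, 269.99], [4.06, 180], [-164.3, 164.3]. Speed limits (degrees/s): [127.2, 127.2, 159.86, 180, 180, 180].

INTERFACE

Orientations are given as a 3x3 rotation matrix whose columns are the frame's x, y, z axes.
In Python, from bench import env, optics, nets gives the robot as it stands. The module is installed in compiled form; this text tells all that it offers.
- The arm moves only by the tool play_rows, never from a script. Its argument "steps" is a list of rows, each a list of 4 numbers: the shift along the tool's x, y, z in m, then the turn about the tool's z in degrees. A call has 1 to 20 rows; each row shifts and turns the commanded pose from where the row before left it, along the tool's axes as they then stand; what a row does not reach is not made up. A row lasts 1/10 s, in which the tool goes at most 50 mm and 8.59 degrees, less where a joint would pass 70% of its speed; a pose out of reach is approached as far as the arm can. A call with a gripper value outside its range is refused whole. "gripper" is the opening, from 0 (shut) to 1 (fully open), set as the call begins (left out, the last holds). The fingers move at their own pace and stop on an object; the grip force is fixed at half the most. Time passes only in rows, so rows that do not move let the fingers close. It gives the time, the measured TCP pose, the force, the opening and the grip force at its end, in the units of the state.
- env.sense(): the state, without advancing time (a new reading comes with each control period).
- optics.snapshot(name): name is "side" or "top"; returns a dict with "img" (400x640x3 uint8, red, green, blue), "mtx" (3x3 intrinsics, pixels), "k1" (the pictures are not rectified: a ray, as slopes to the right and down, at radius r is drawn at 1 + k1 r^2 times it, then the intrinsics apply), "extrinsics" (4x4, takes a point from camera to world coordinates). Camera axes: x right, y down, z forward; pixel columns grow to the right and rows downward; lengths in mm; the calibration is good to about 2 mm. A picture is of the moment at which its call begins. There is no depth.
- env.hand_in(): hands the job in; it is judged then, once.
Trained networks look in the newest picture that a camera, given by its name, has taken for a name from the list of things; names that differ only in an ending like _2 or _b are one class to them, and where a whole thing is asked for, a point or a joint stands for the part that bears it (a point fixed in the world has none). Each returns a list of dicts, best first, with "p" (0 to 1); they miss things now and then, are a little off and sometimes report something else, mostly with a low value. They report only what shows in the picture. A call takes as long as a camera call.
- nets.trace(camera, query): "mask" (400x640 bool, what is visible of it) and "extent" ([left, top, right, bottom] in pixels, round what is visible of it).
The state is a dict: "time_s": time; "joints": joint angles; "joint_vel": joint speeds; "effort": joint torques, N m; "eef_pos": TCP position; "tcp_rot": TCP orientation; "contact_force": force on the tool from outside, world axes, zero at the start; "torque": the same for the moment, N m; "gripper_width": finger opening in mm; "gripper_force": force on a finger pad.
Only numpy, scipy, OpenCV 4.12 (cv2) and the standard library are available. Lean on these libraries where they do the work, as an engineer would, in place of code of your own. Each camera call takes 0.05 s, during which the arm holds its last target. There are 200 camera calls.

## Working session

There is one attempt and no reset: what is moved stays moved. The work goes in short steps, Python scripts to look and compute and a tool call to move; the robot and the scene stay as the last step left them, time stands still between calls to the robot, and variables do not carry over. Pictures are saved under pics/ and viewed, at most 10 in all, crops included, and the job is handed in when it is done.

Besides the shell and the picture viewer there is one more tool, called in YAML: its name, and indented under it one key for each argument. play_rows: Moves the arm, as the interface text tells. Its arguments: {"type":"object","properties":{"steps":{"type":"array","items":{"type":"array","items":{"type":"number"}}},"gripper":{"type":"number"}},"required":["steps"]}

```bash
mkdir -p pics; cat > h.py <<'E'
import numpy as np, cv2
from bench import env, optics, nets
def ray(s,uv):
    K=s["mtx"];p=np.array([(uv[0]-K[0,2])/K[0,0],(uv[1]-K[1,2])/K[1,1]]);q=p.copy()
    for _ in range(20): q=p/(1+s["k1"]*(q@q))
    E=np.array(s["extrinsics"]);return E[:3,3],E[:3,:3]@np.array([q[0],q[1],1])
def atz(s,uv,z):
    o,d=ray(s,uv);return o+d*(z-o[2])/d[2]
def proj(s,P):
    E=np.array(s["extrinsics"]);c=(np.asarray(P,float)-E[:3,3])@E[:3,:3];q=c[...,:2]/c[...,2:]
    q=q*(1+s["k1"]*(q**2).sum(-1,keepdims=True));K=s["mtx"];return q*[K[0,0],K[1,1]]+[K[0,2],K[1,2]]
def save(n,img): cv2.imwrite("pics/"+n,cv2.cvtColor(img,cv2.COLOR_RGB2BGR))
E
cat > a.py <<'E'
from h import *
print(env.sense())
for c in ("top","side"):
    s=optics.snapshot(c);s={k:np.array(v) for k,v in s.items()};save(c+"0.png",s["img"]);print(c,s["mtx"],s["k1"],s["extrinsics"])
    np.savez(c+"0.npz",**s)
    for q in ("tongs","rest","hull_blue","hull_red","cradle_blue","bottle","tape","carton","tongs_left","jaw_left"):
        for r in nets.trace(c,q)[:2]:
            m=r["mask"];ys,xs=np.nonzero(m);
            if len(xs)<5: continue
            (cx,cy),(w,h),a=cv2.minAreaRect(np.c_[xs,ys].astype(np.float32))
            P=atz(s,(cx,cy),40)
            print(q,round(r["p"],2),r["extent"],"rect",round(cx,1),round(cy,1),round(w),round(h),round(a,1),P.round())
E
python3 a.py
```

```text
{'time_s': 0.0, 'joints': array([-7.09091344e+01,  2.01275941e+01,  9.46764509e+01, -2.16254274e-03,
        6.52647986e+01, -4.84646460e+00]), 'joint_vel': array([ 0.0520554 ,  0.02130976,  0.0514816 ,  0.06246982,  0.02721478,
       -0.01758593]), 'effort': array([-9.56471331e-05, -5.06107306e+01, -2.91405255e+01, -9.19450235e-05,
        4.56260124e-03,  2.64494432e-06]), 'eef_pos': array([ 223.14414744, -502.57124915,  404.13047256]), 'tcp_rot': array([[ 9.13983396e-01,  4.05751367e-01, -4.25381842e-04],
       [ 4.05751584e-01, -9.13982707e-01,  1.12425113e-03],
       [ 6.73747856e-05, -1.20014622e-03, -9.99999278e-01]]), 'contact_force': array([-0.75903863, -0.36878812, -0.60631364]), 'torque': array([-0.00397846, -0.00244855,  0.05432076]), 'gripper_force': 0.0, 'gripper_width': 85.15955723956118}
top [[504.53750033   0.         312.89761651]
 [  0.         504.53750033 195.48666911]
 [  0.           0.           1.        ]] -0.14446713572332848 [[ 1.03602156e-02 -9.98226553e-01  5.86209349e-02  5.28376047e+02]
 [-9.99832793e-01 -9.45781534e-03  1.56503973e-02 -2.65431004e+
[... 1791 characters left out ...]
ull_blue 0.93 [270.0, 194.7, 309.2, 213.4] rect 288.0 200.9 41 14 9.0 [631.  -7.  40.]
hull_red 0.96 [210.8, 304.1, 264.1, 324.2] rect 239.5 312.4 53 18 2.4 [642. 224.  40.]
cradle_blue 0.58 [270.6, 208.5, 312.8, 231.6] rect 291.5 215.9 39 22 9.9 [615.  25.  40.]
bottle 0.74 [179.1, 226.5, 211.7, 258.3] rect 196.4 240.3 28 36 11.3 [764. 119.  40.]
tape 0.83 [379.1, 276.5, 436.1, 327.6] rect 404.7 301.0 55 53 33.7 [392. 142.  40.]
carton 0.58 [176.8, 225.3, 212.1, 257.9] rect 196.5 240.5 33 31 90.0 [764. 120.  40.]
tongs_left 0.67 [302.3, 144.5, 384.3, 155.1] rect 344.0 148.5 9 86 90.0 [ 555. -178.   40.]
jaw_left 0.82 [297.3, 146.1, 389.1, 155.8] rect 344.0 148.5 88 9 0.0 [ 555. -178.   40.]
```

```bash
python3 - <<'E'
import cv2,numpy as np
a=cv2.imread("pics/top0.png")
cv2.imwrite("pics/v1.png",cv2.resize(a[80:320,170:450],None,fx=2.5,fy=2.5,interpolation=cv2.INTER_CUBIC)[:600])
a=cv2.imread("pics/side0.png")
cv2.imwrite("pics/v2.png",cv2.resize(a[100:340,160:450],None,fx=2.5,fy=2.5,interpolation=cv2.INTER_CUBIC)[:600])
E
```

```text
(no output)
```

View pics/v1.png

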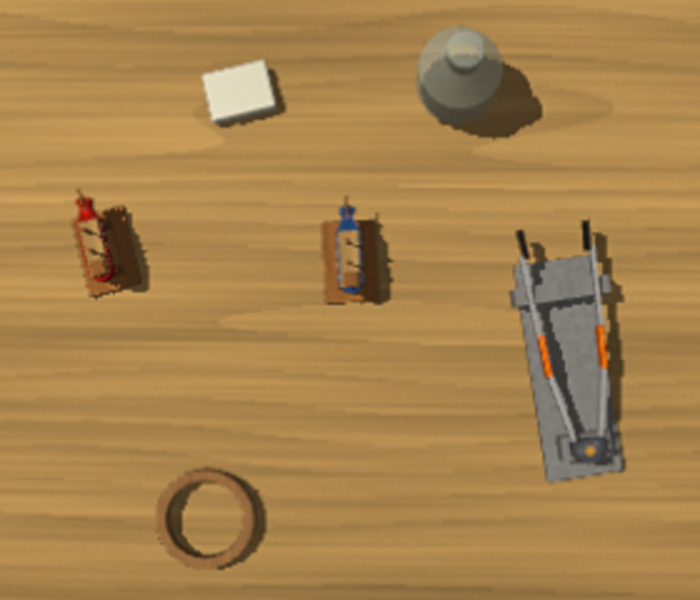

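View pics/v2.png

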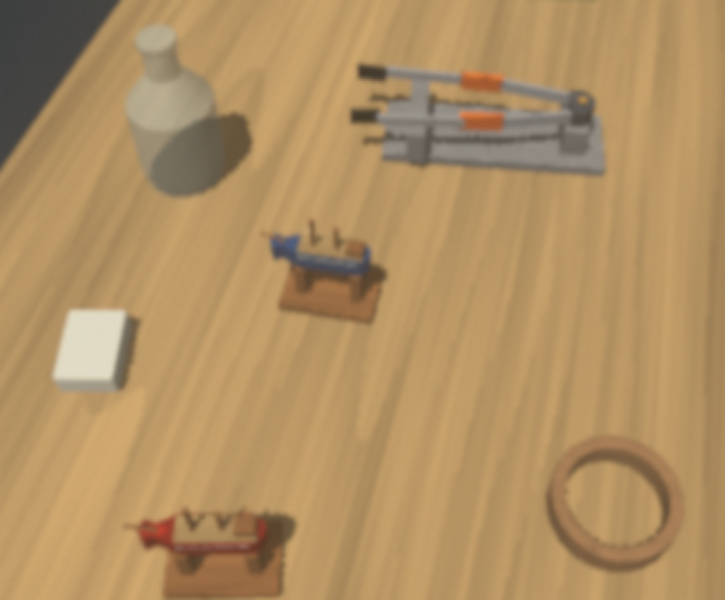

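The top view shows the tongs at (398,218), jaws pointing up and yawed a little left. The blue hull is at (309,179), with the bottle and carton beyond it and the red hull at (207,175). The side view agrees. Next I fit the exact poses.

```bash
cat > fit.py <<'E'
from h import *
from scipy.optimize import least_squares, minimize
S={c:dict(np.load(c+"0.npz")) for c in("top","side")}
def blobs(img,m,box):
    k=np.zeros_like(m);k[box[1]:box[3],box[0]:box[2]]=1;n,_,st,ce=cv2.connectedComponentsWithStats((m&k).astype(np.uint8))
    o=sorted([(st[i,4],ce[i].round(1).tolist()) for i in range(1,n)],reverse=True)[:5];return o
for c,box in(("top",(365,160,430,280)),("side",(290,115,410,175))):
    s=S[c];I=s["img"].astype(int);R,G,B=I[...,0],I[...,1],I[...,2]
    o=blobs(I,(R>190)&(G<140)&(B<80),box);k=blobs(I,I.max(-1)<62,box)
    print(c,"orange",o,"black",k)
    for z in (49,58): print(" pads mid z",z,[atz(s,p[1],z).round(1)[:2].tolist() for p in o[:2]])
    print(" dark at z55",[(p[0],atz(s,p[1],53).round(1)[:2].tolist()) for p in k])
# hull+cradle silhouettes fit
def prism(pts,z0,z1): return np.array([[x,y,z] for x,y in pts for z in(z0,z1)],float)
def box(x0,x1,y0,y1,z0,z1): return prism([(x0,y0),(x1,y0),(x1,y1),(x0,y1)],z0,z1)
hull=[prism([(-39,-9),(-22,-10),(22,-10),(39,0),(22,10),(-22,10),(-39,9)],41,57)]
crad=[box(-37.5,37.5,-25,25,0,8)]+[box(a-4,a+4,-12,12,0,39.5) for a in(-22,22)]
def sil(s,parts,p,k=8):
    x,y,a=p;Rm=np.array([[np.cos(a),-np.sin(a)],[np.sin(a),np.cos(a)]]);M=np.zeros((800,800),np.uint8)
    for q in parts:
        w=q.copy();w[:,:2]=q[:,:2]@Rm.T+[x,y];u=((proj(s,w)-OFF+.5)*k).round().astype(np.int32)
        cv2.fillConvexPoly(M,cv2.convexHull(u),1)
    return cv2.resize(M.astype(np.float32),(100,100),interpolation=cv2.INTER_AREA)
for name,cen in(("hull_blue",(620,0)),("hull_red",(640,230))):
    masks={}
    for c in S:
        s=S[c];I=s["img"].astype(int)
        u=proj(s,np.array([cen[0],cen[1],30.]));off=(u-50).round().astype(int)
        # union of hull & cradle vs wood bench: chroma seeds from grabcut
        crop=np.ascontiguousarray(s["img"][off[1]:off[1]+100,off[0]:off[0]+100])
        G=np.zeros((100,100),np.uint8)
        G[:]=cv2.GC_PR_BGD; 
        OFF=off;t=sil(s,hull+crad,(*cen,0.05));G[t>.3]=cv2.GC_PR_FGD
        far=cv2.dilate((t>.1).astype(np.uint8),np.ones((17,17)));G[far==0]=cv2.GC_BGD
        cv2.grabCut(crop,G,None,np.zeros((1,65)),np.zeros((1,65)),4,cv2.GC_INIT_WITH_MASK)
        masks[c]=(off,((G==1)|(G==3)).astype(np.float32))
    def cost(p,cs=("top","side")):
        global OFF
        e=0
        for c in cs:
            OFF=masks[c][0];e+=abs(sil(S[c],hull+crad,p)-masks[c][1]).mean()
        return e
    for cs in(("top",),("side",),("top","side")):
        best=min((minimize(cost,(*cen,a),args=(cs,),method="Nelder-Mead",options=dict(initial_simplex=[(*cen,a),(cen[0]+15,cen[1],a),(cen[0],cen[1]+15,a),(*cen,a+.1)])) for a in(-.1,.05,.2)),key=lambda r:r.fun)
        print(name,cs,best.x[:2].round(1),np.degrees(best.x[2]).round(1),best.fun*1e4, [m[1].sum() for m in masks.values()])
    if name=="hull_blue":
        o=[]
        for c in S:
            OFF=masks[c][0];a=S[c]["img"][OFF[1]:OFF[1]+100,OFF[0]:OFF[0]+100].copy();a=cv2.resize(a,None,fx=4,fy=4)
            for m,col in((masks[c][1],(255,255,0)),(sil(S[c],hull+crad,best.x),(0,255,0))):
                cn,_=cv2.findContours((cv2.resize(m,None,fx=4,fy=4)>.5).astype(np.uint8),0,1);cv2.drawContours(a,cn,-1,col,1)
            o.append(a)
        save("v3.png",np.hstack(o))
E
python3 fit.py
```

```text
top orange [(np.int32(32), [387.7, 222.2]), (np.int32(30), [410.8, 218.6])] black [(np.int32(152), [393.9, 221.3]), (np.int32(25), [404.0, 174.0]), (np.int32(19), [378.7, 177.3]), (np.int32(18), [384.3, 188.3]), (np.int32(17), [414.1, 245.5])]
 pads mid z 49 [[536.3, -174.9], [544.6, -226.3]]
 pads mid z 58 [[536.2, -173.7], [544.5, -224.7]]
 dark at z55 [(np.int32(152), [538.3, -188.1]), (np.int32(25), [643.2, -210.5]), (np.int32(19), [635.2, -154.2]), (np.int32(18), [611.0, -166.7]), (np.int32(17), [485.4, -233.1])]
side orange [(np.int32(26), [352.5, 129.8]), (np.int32(13), [351.0, 146.0])] black []
 pads mid z 49 [[546.5, -233.0], [540.3, -179.7]]
 pads mid z 58 [[545.5, -222.5], [539.4, -170.1]]
 dark at z55 []
hull_blue ('top',) [623.1  -2.3] 0.9 166.5624976158142 [np.float32(892.0), np.float32(1198.0)]
hull_blue ('side',) [622.8  -1. ] 4.9 232.43749514222145 [np.float32(892.0), np.float32(1198.0)]
hull_blue ('top', 'side') [622.7  -1.4] 3.6 408.9374840259552 [np.float32(892.0), np.float32(1198.0)]
hull_red ('top',) [630.3 224.4] 15.7 168.29688102006912 [np.float32(899.0), np.float32(1839.0)]
hull_red ('side',) [629.6 225.1] 15.2 183.0781251192093 [np.float32(899.0), np.float32(1839.0)]
hull_red ('top', 'side') [629.5 225.1] 14.8 355.9843823313713 [np.float32(899.0), np.float32(1839.0)]
```

View pics/v3.png

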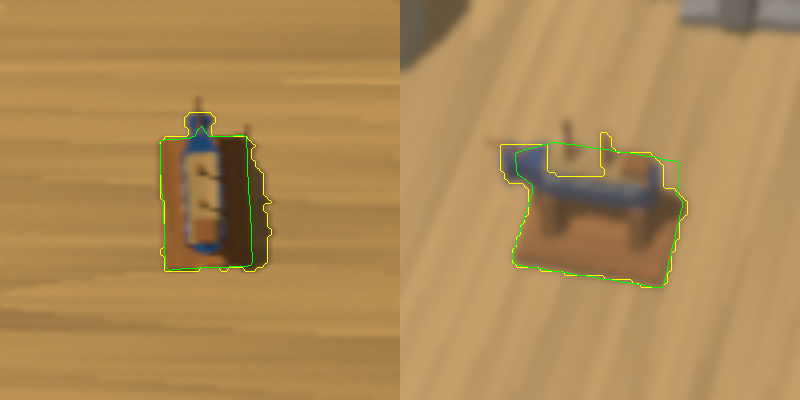

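The overlay fits: cradle centre about (622, -1), yaw about 3°. The tongs are at about (541, -200), yaw about 9.6°. I'll move above them.

play_rows:
  steps:
    - [0.0295, -0.0105, 0, 0]
    - [0.0295, -0.0105, 0, 0]
    - [0.0295, -0.0105, 0, 0]
    - [0.0295, -0.0105, 0, 0]
    - [0.0295, -0.0105, 0, 0]
    - [0.0295, -0.0105, 0, 0]
    - [0.0295, -0.0105, 0, 0]
    - [0.0295, -0.0105, 0, 0]
    - [0.0295, -0.0105, 0, 0]
    - [0.0295, -0.0105, 0, 0]
    - [0.0295, -0.0105, 0, 0]
    - [0.0295, -0.0105, 0, 0]
    - [0.0295, -0.0105, 0, 0]
    - [0.0295, -0.0105, 0, 0]
    - [0, 0, 0.02, 7.15]
    - [0, 0, 0.02, 7.15]
    - [0, 0, 0, 0]
  gripper: 1

```text
time_s: 2.8
eef_pos: [540.7, -200.3, 362.4]
tcp_rot: [[0.986, 0.166, -0.004], [0.166, -0.986, 0.002], [-0.004, -0.002, -1.0]]
contact_force: [0.2, -0.2, -0.2]
gripper_width: 85.4
gripper_force: 0.0
```

play_rows:
  steps:
    - [0, 0, 0.025, 0]
    - [0, 0, 0.025, 0]
    - [0, 0, 0.025, 0]
    - [0, 0, 0.025, 0]
    - [0, 0, 0.025, 0]
    - [0, 0, 0.02, 0]
    - [0, 0, 0.01, 0]
    - [0, 0, 0.006, 0]
    - [0, 0, 0, 0]

```text
time_s: 3.7
eef_pos: [541.2, -200.9, 203.9]
tcp_rot: [[0.986, 0.168, 0.0], [0.168, -0.986, -0.0], [0.0, 0.0, -1.0]]
contact_force: [-0.0, 0.8, 0.3]
gripper_width: 85.3
gripper_force: 0.0
```

```bash
python3 - <<'E'
from h import *
o=[]
for c,b in(("top",(360,150,430,280)),("side",(280,90,410,180))):
    s=optics.snapshot(c);i=s["img"][b[1]:b[3],b[0]:b[2]];o.append(cv2.resize(i,None,fx=4,fy=4,interpolation=cv2.INTER_CUBIC))
h=max(x.shape[0] for x in o);o=[np.pad(x,((0,h-x.shape[0]),(0,0),(0,0))) for x in o]
save("v4.png",np.hstack(o)[:, :800])
E
```

```text
(no output)
```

View pics/v4.png

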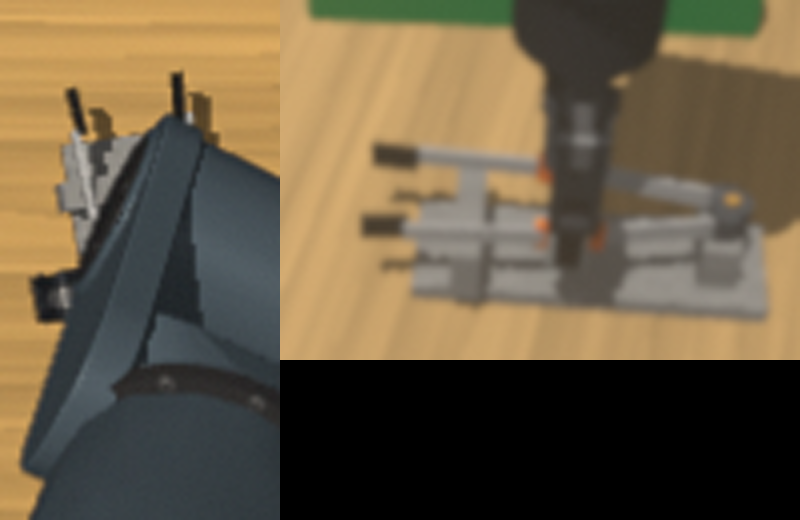

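The fingers straddle the orange pads and are centred on them, around crop pixel (575,210) in the side view. I'll close to about 50 mm.

play_rows:
  steps:
    - [0, 0, 0, 0]
    - [0, 0, 0, 0]
    - [0, 0, 0, 0]
    - [0, 0, 0, 0]
    - [0, 0, 0, 0]
    - [0, 0, 0, 0]
    - [0, 0, 0, 0]
    - [0, 0, 0, 0]
  gripper: 0.58

```text
time_s: 4.6
eef_pos: [541.5, -200.9, 204.9]
tcp_rot: [[0.986, 0.167, 0.002], [0.167, -0.986, -0.001], [0.002, 0.001, -1.0]]
contact_force: [-1.2, -0.3, 8.2]
gripper_width: 49.8
gripper_force: 9.6
```

play_rows:
  steps:
    - [0, 0, -0.005, 0]
    - [0, 0, -0.01, 0]
    - [0, 0, -0.015, 0]
    - [0, 0, -0.015, 0]
    - [0, 0, -0.015, 0]
    - [0, 0, -0.02, 0]
    - [0, 0, -0.02, 0]
    - [0, 0, -0.02, 0]
    - [0, 0, 0, 0]
    - [0, 0, 0, 0]
    - [0, 0, 0, 0]

```text
time_s: 5.7
eef_pos: [540.7, -200.6, 322.9]
tcp_rot: [[0.986, 0.167, -0.001], [0.167, -0.986, 0.001], [-0.001, -0.001, -1.0]]
contact_force: [-0.1, 0.6, -0.6]
gripper_width: 49.8
gripper_force: 6.9
```

```bash
cat > look.py <<'E'
import sys
from h import *
n=sys.argv[1];o=[]
st=env.sense();print(st["eef_pos"].round(1),st["contact_force"].round(1),st["gripper_width"],st["gripper_force"])
for c in("top","side"):
    s=optics.snapshot(c);np.savez(n+c+".npz",**{k:np.array(v) for k,v in s.items()})
    R=st["tcp_rot"];g=st["eef_pos"]+R@[0,0,155]
    u=proj(s,g);b=np.clip((u-[50,75]).astype(int),0,[540,250]);i=s["img"][b[1]:b[1]+150,b[0]:b[0]+100]
    o.append(cv2.resize(i,None,fx=4,fy=4,interpolation=cv2.INTER_CUBIC));print(c,b)
save(n+".png",np.hstack(o))
E
python3 look.py v5
```

```text
[ 540.7 -200.6  322.9] [-0.1  0.6 -0.6] 49.76925317723609 6.921846494078636
top [358 144]
side [308  19]
```

View pics/v5.png

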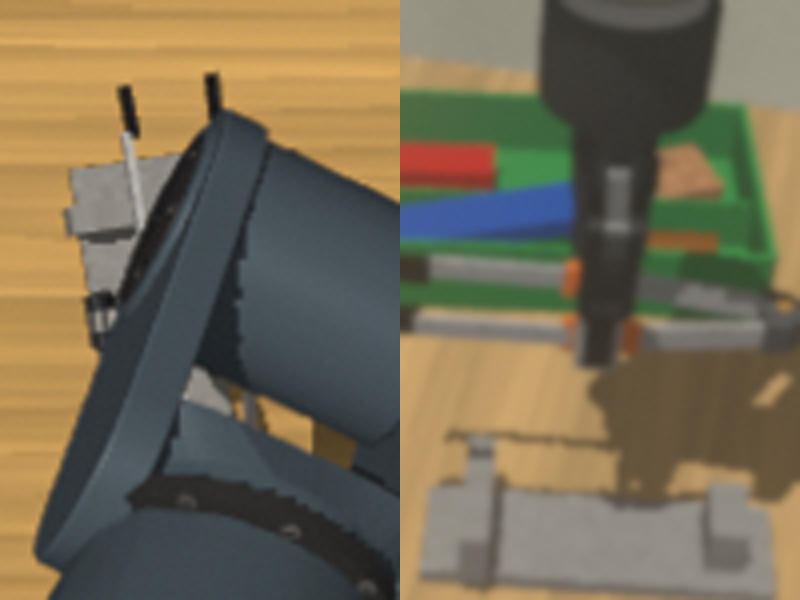

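The tongs are lifted clear and look level. The jaws are open about 39 mm, at (125,110) and (212,95) in the top crop. I'll move above the blue hull.

play_rows:
  steps:
    - [0.0014, -0.0195, 0, 0]
    - [0.0014, -0.0195, 0, 0]
    - [0.0014, -0.0195, 0, 0]
    - [0.0014, -0.0195, 0, 0]
    - [0.0014, -0.0195, 0, 0]
    - [0.0014, -0.0195, 0, 0]
    - [0.0014, -0.0195, 0, 0]
    - [0.0014, -0.0195, 0, 0]
    - [0.0014, -0.0195, 0, 0]
    - [0.0014, -0.0195, 0, 0]
    - [0, 0, 0.02, 3.3]
    - [0, 0, 0.02, 3.3]
    - [0, 0, 0.015, 0]
    - [0, 0, 0, 0]
    - [0, 0, 0, 0]

```text
time_s: 7.3
eef_pos: [522.0, -5.7, 268.8]
tcp_rot: [[0.999, 0.054, -0.001], [0.054, -0.999, 0.0], [-0.001, -0.0, -1.0]]
contact_force: [-0.7, 0.1, -0.2]
gripper_width: 49.6
gripper_force: 6.8
```

```bash
sed -i 's/155\]/155]+R@[60,0,0]/' look.py; python3 look.py v6
```

```text
[522.   -5.7 268.8] [-0.7  0.1 -0.2] 49.59690775812656 6.842422261834145
top [259 124]
side [262 107]
```

View pics/v6.png

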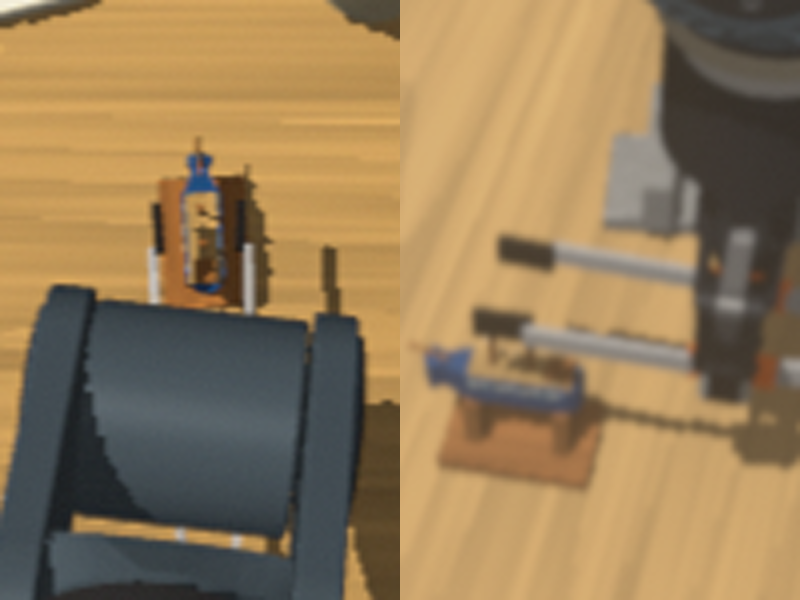

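```bash
cat > m.py <<'E'
from h import *
T=dict(np.load("v6top.npz"));S=dict(np.load("v6side.npz"))
st=env.sense();p,R=st["eef_pos"],st["tcp_rot"]
def tri(a,b):
    o1,d1=ray(T,a);o2,d2=ray(S,b);t=np.linalg.lstsq(np.c_[d1,-d2],o2-o1,rcond=None)[0];return o1+d1*t[0],o2+d2*t[1]
def dark(s,b):
    i=s["img"][b[1]:b[3],b[0]:b[2]].astype(int);ys,xs=np.nonzero(i.max(-1)<60);return np.array([xs.mean()+b[0],ys.mean()+b[1]]),len(xs)
l=dark(T,(295,170,301,190));r=dark(T,(316,170,322,190));L=dark(S,(278,181,296,194));Rr=dark(S,(284,163,303,176));print(l,r,L,Rr)
for a,b in((l,L),(r,Rr)):
    A,B=tri(a[0],b[0]);print("jaw",A.round(1),B.round(1),"tool frame",(R.T@((A+B)/2-p)).round(1))
# hull blue pixels
for s,b,n in((T,(296,155,322,202),"top"),(S,(265,190,312,215),"side")):
    i=s["img"][b[1]:b[3],b[0]:b[2]].astype(int);m=(i[...,2]>i[...,0]+30);ys,xs=np.nonzero(m);x,y=xs+b[0],ys+b[1]
    if n=="top":
        for Y in sorted(set(y)): print(Y,x[y==Y].min(),x[y==Y].max(),atz(s,((x[y==Y].min()+x[y==Y].max())/2,Y),57)[:2].round(1),(atz(s,((x[y==Y].min()-.5),Y),57)-atz(s,((x[y==Y].max()+.5),Y),57))[1].round(1))
E
python3 m.py
```

```text
(array([298.21428571, 181.85714286]), 14) (array([318.5, 180. ]), 26) (array([nan, nan]), 0) (array([nan, nan]), 0)
 ** On entry to DLASCL parameter number  4 had an illegal value
 ** On entry to DLASCL parameter number  4 had an illegal value
 ** On entry to DLASCL parameter number  4 had an illegal value
 ** On entry to DLASCL parameter number  4 had an illegal value
 ** On entry to DLASCL parameter number  5 had an illegal value
 ** On entry to DLASCL parameter number  4 had an illegal valuem.py:7: RuntimeWarning: Mean of empty slice.
  i=s["img"][b[1]:b[3],b[0]:b[2]].astype(int);ys,xs=np.nonzero(i.max(-1)<60);return np.array([xs.mean()+b[0],ys.mean()+b[1]]),len(xs)
  ret = ret.dtype.type(ret / rcount)
Traceback (most recent call last):
  File "m.py", line 10, in <module>
    A,B=tri(a[0],b[0]);print("jaw",A.round(1),B.round(1),"tool frame",(R.T@((A+B)/2-p)).round(1))
        ~~~^^^^^^^^^^^
  File "m.py", line 5, in tri
    o1,d1=ray(T,a);o2,d2=ray(S,b);t=np.linalg.lstsq(np.c_[d1,-d2],o2-o1,rcond=None)[0];return o1+d1*t[0],o2+d2*t[1]
                                    ~~~~~~~~~~~~~~~^^^^^^^^^^^^^^^^^^^^^^^^^^^^^^^^
numpy.linalg.LinAlgError: SVD did not converge in Linear Least Squares
```

```bash
sed -i 's/def dark(s,b)/def dark(s,b,t=60)/;s/(-1)<60/(-1)<t/;s/(278,181,296,194))/(278,181,296,194),85)/;s/(284,163,303,176))/(284,163,303,176),85)/' m.py; python3 m.py
```

```text
(array([298.21428571, 181.85714286]), 14) (array([318.5, 180. ]), 26) (array([286.37837838, 187.67567568]), 37) (array([293.59090909, 169.93181818]), 44)
jaw [618.1  20.8 115.4] [622.1  21.8 115.8] tool frame [ 98.9 -22.  154. ]
jaw [622.4 -21.5 115.3] [621.8 -21.6 115.3] tool frame [ 98.6  20.9 154.3]
163 307 310 [665.1   1.3] 8.8
164 306 310 [662.8   2.3] 11.0
165 307 310 [660.6   1.2] 8.8
166 307 310 [658.4   1.2] 8.8
167 307 310 [656.2   1.2] 8.8
168 307 310 [654.    1.1] 8.8
169 306 311 [651.7   1.1] 13.2
170 306 311 [649.5   1.1] 13.2
171 306 312 [647.3  -0. ] 15.4
195 308 313 [594.4  -3.9] 13.2
196 310 312 [592.2  -5. ] 6.6
```

play_rows:
  steps:
    - [0.001, 0.003, 0, -1.4]
    - [0, 0, 0.01, 0]
    - [0, 0, 0.01, 0]
    - [0, 0, 0.01, 0]
    - [0, 0, 0.01, 0]
    - [0, 0, 0.01, 0]
    - [0, 0, 0.008, 0]
    - [0, 0, 0.004, 0]
    - [0, 0, 0, 0]
    - [0, 0, 0, 0]
    - [0, 0, 0, 0]

```text
time_s: 8.5
eef_pos: [523.5, -9.1, 207.1]
tcp_rot: [[0.997, 0.077, 0.001], [0.077, -0.997, -0.0], [0.001, 0.0, -1.0]]
contact_force: [-0.4, 0.7, -1.3]
gripper_width: 49.7
gripper_force: 6.8
```

```bash
python3 look.py v7
```

```text
[523.5  -9.1 207.1] [-0.4  0.7 -1.3] 49.69589991679752 6.838856711983681
top [260 125]
side [261 128]
```

View pics/v7.png

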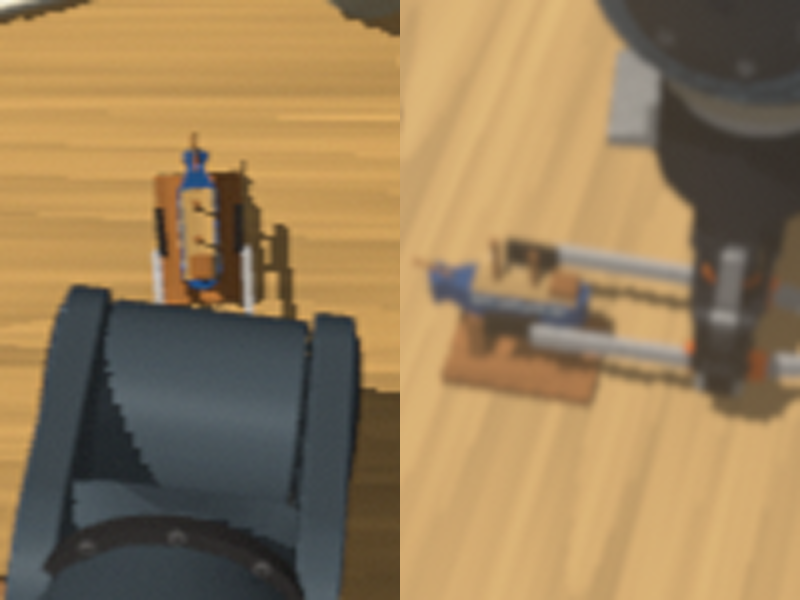

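The jaws straddle the hull, centred on it, at about x=160 and 239 in the top crop with the hull at 198. I'll go down 1.5 mm and close.

play_rows:
  steps:
    - [0, 0, 0.0015, 0]
    - [0, 0, 0, 0]
    - [0, 0, 0, 0]
    - [0, 0, 0, 0]
  gripper: 0.5

```text
time_s: 9.0
eef_pos: [523.3, -9.1, 205.2]
tcp_rot: [[0.997, 0.077, 0.0], [0.077, -0.997, 0.0], [0.0, -0.0, -1.0]]
contact_force: [0.1, 0.7, -1.5]
gripper_width: 42.9
gripper_force: 9.3
```

play_rows:
  steps:
    - [0, 0, 0, 0]
    - [0, 0, 0, 0]
    - [0, 0, 0, 0]
    - [0, 0, 0, 0]
    - [0, 0, 0, 0]
    - [0, 0, 0, 0]
    - [0, 0, 0, 0]
    - [0, 0, 0, 0]
  gripper: 0.42

```text
time_s: 9.8
eef_pos: [523.3, -9.1, 205.2]
tcp_rot: [[0.997, 0.077, 0.0], [0.077, -0.997, 0.0], [0.0, -0.0, -1.0]]
contact_force: [-1.2, -1.4, -0.0]
gripper_width: 39.9
gripper_force: 61.0
```

Gripped: 39.9 mm at 61 N, with almost no side load. I'll lift straight up.

play_rows:
  steps:
    - [0, 0, -0.002, 0]
    - [0, 0, -0.004, 0]
    - [0, 0, -0.006, 0]
    - [0, 0, -0.008, 0]
    - [0, 0, -0.01, 0]
    - [0, 0, -0.01, 0]
    - [0, 0, -0.01, 0]
    - [0, 0, -0.01, 0]
    - [0, 0, -0.01, 0]
    - [0, 0, -0.01, 0]
    - [0, 0, -0.006, 0]
    - [0, 0, -0.003, 0]
    - [0, 0, 0, 0]
    - [0, 0, 0, 0]
    - [0, 0, 0, 0]
    - [0, 0, 0, 0]
    - [0, 0, 0, 0]
    - [0, 0, 0, 0]

```text
time_s: 11.6
eef_pos: [523.3, -9.1, 294.1]
tcp_rot: [[0.997, 0.077, -0.0], [0.077, -0.997, 0.0], [-0.0, -0.0, -1.0]]
contact_force: [-1.1, -0.0, -1.1]
gripper_width: 40.0
gripper_force: 60.9
```

```bash
python3 look.py v8
```

```text
[523.3  -9.1 294.1] [-1.1 -0.  -1.1] 40.010802100971105 60.85196777712554
top [259 123]
side [262  96]
```

View pics/v8.png

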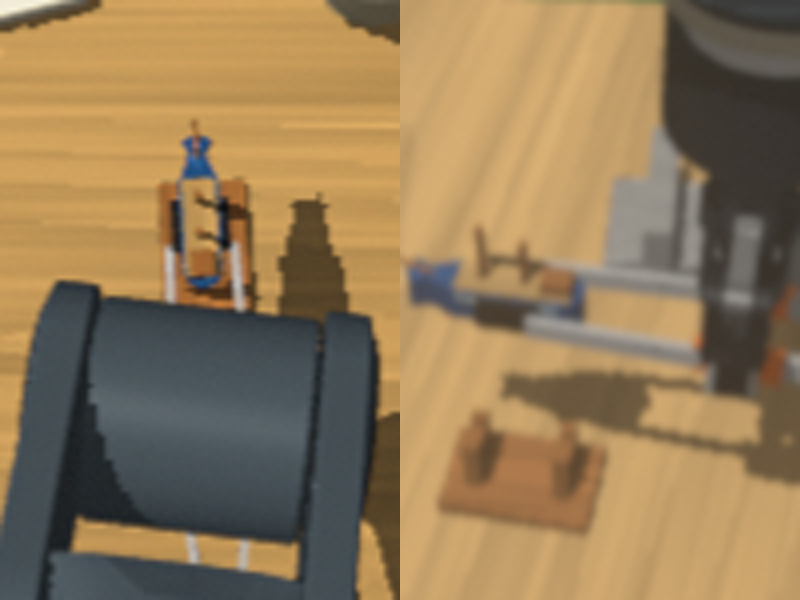

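The hull is held upright between the jaws, with its keel at about 124 mm and the cradle empty below.

```bash
python3 -c "
from bench import env
print(env.hand_in())"
```

```text
the job is handed in; nothing more can be done
None
```

I handed the job in with the blue hull held upright and still in the squeezed tongs, keel about 124 mm above the bench, at 11.6 s on the robot's clock; the hand-in returned no verdict.

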